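# Shut and lock the soil analyser's lid

### The arm

A 7-joint arm with a two-finger parallel gripper is mounted at the origin on the work surface. World frame = base frame: x ahead of the robot, y to its left, z up, the work surface at z = 0. Lengths are in m, angles in rad, forces in N, time in s.
With the tool pointing down it reaches from about 0.4 to 0.85 m from the base axis. Payload 10.4 kg.
Tool frame: the origin (TCP) lies on the centre line of the jaws, within the pads' length; the fingertips stand 8 mm ahead of it and the grasp point (between the pads) lies 11 mm behind it (arm.finger_overhang is the distance from the TCP to the fingertips, in m); z points along the fingers, y is the line along which they close (so a half turn about z gives the same grasp; the last joint's range is limited). The gripper opens to 85 mm and grips with 20 to 120 N. Pads are 22 mm wide; open, the fingers measure 114 mm over their backs; the gripper's body (76 mm by 85 mm) begins 54 mm behind the grasp point. The pads swing forward as they close: fully open they stand 13 mm farther back than shut.
Start: joints at [1.202, 0.332, -0.065, 1.46, 0.022, 1.35, -0.088], TCP at [0.212, -0.588, 0.239] pointing down, gripper open.
Joint ranges: [-2.6, 2.6], [-0.5, 2.12], [-1.47, 1.34], [0.16, 2.42], [-1.27, 4.41], [0.06, 2.06], [-2.6, 2.6]. Speed limits (rad/s): [2.22, 2.22, 2.79, 2.79, 3.14, 3.14, 3.14].

### API

Orientations are given as a unit quaternion [x, y, z, w].
In Python, from cell import arm, fingers, kinematics, cams, ticket gives the robot as it stands. Calls block until the motion is done:
- arm.goto(position, orientation): joint-space move of the TCP to a pose.
- arm.move_l(position, orientation=None, v=0.15): straight line of the TCP; orientation=None keeps the orientation; v is the mean speed in m/s.
- arm.set_joints(angles): joint-space move.
- fingers.set_gripper(opening): finger opening in m; the grip force is fixed at half the most; returns when the fingers have stopped.
- arm.hold(seconds).
- kinematics.solve_ik(position, orientation): joint angles nearest the present ones, or None.
- arm.sense(): the state.
- cams.camera(name): name is "scene" or "top" or "wrist"; returns a dict with "pixels" (480x640x3 uint8, red, green, blue), "range_z" (480x640 float32, m along the optical axis (not along the pixel's ray), 0 where there is no reading), "intrinsics" (3x3 intrinsics, pixels), "pose" (4x4, takes a point from camera to world coordinates). Camera axes: x right, y up, looking along -z (the intrinsics and any distortion apply to the point x, -y, -z); pixel columns grow to the right and rows downward; lengths in m; the calibration is good to about 2 mm. A picture is of the moment at which its call begins.
A pose or a line that the arm cannot do raises arm.Unreachable and nothing moves.
- ticket.hand_in(): hands the job in; it is judged then, once.
The state is a dict: "t": time; "joint_pos": joint angles; "joint_vel": joint speeds; "joint_efforts": joint torques, N m; "tcp_pos": TCP position; "ee_rot": TCP orientation; "ft_force": force on the tool from outside, world axes, zero at the start; "ft_torque": the same for the moment, N m; "width": finger opening in m; "grasp_force": force on a finger pad.
Only numpy, scipy, OpenCV 4.12 (cv2) and the standard library are available. Lean on these libraries where they do the work, as an engineer would, in place of code of your own. Each camera call takes 0.05 s, during which the arm holds its last target. There are 200 camera calls.

### The job

The lid of the soil analyser has been left ajar. Push the lid down with a fingertip until it is fully shut, then set a fingertip in the slot of its orange quarter-turn latch and turn the latch clockwise as far as it goes, so that the lid is locked. Grasp and lift nothing, never open the lid wider, and leave the seed jar, the beaker and the tin where they stand.

Things in the scene. Friction and masses are not known exactly. Their poses are not given: they have to be found in the camera images.
- analyser: white bench instrument, green foot, 260 x 340 x 100 mm (own x, y, z), fixed. Origin: centre of its underside, on the bench; x points to its back (lid hinge side), y to its left seen from the front, z up. The lid covers its right part (y -150 to +50 mm); on the left is a flat deck, 100 mm high, with a small display. A steel keeper ledge sits inside its front wall
- lid (a joint): grey lid, hinge angle in rad: 0 = shut, positive = raised; starts 0.25 to 0.5. Plate 205 mm from the hinge to its free front edge, 200 mm wide, 12 mm thick; shut, its flat top is 112 mm above the bench. The hinge is stiff: the lid stays where it is left, and 2 to 6 N near the front edge push it down
- lid_hinge (a point): middle of the lid's hinge line, which runs along the analyser's y, at analyser (100, -50, 100) mm; turns with the lid
- lid_press (a point): bare spot on the lid's top face right of the latch, good for pushing: 165 mm from the hinge line, 77 mm right of the lid's centre line, 30 mm clear of the bezel, 23 mm from the lid's right edge. Lid shut: analyser (-65, -127, 112) mm. Its axes are the lid's, parallel to the analyser's when shut
- latch_slot (a point): centre of the slot's floor, on the latch's turning axis; lid shut: analyser (-45, -50, 115) mm. The slot runs straight across the head through its centre: 30 mm wide, 12 mm deep, black floor, 81 mm long to the bezel. The point turns with the head: y along the slot, its -y end has a white stripe on the floor; z = turning axis, out of the lid
- latch_top (a point): on the latch's axis, level with its top, 15 mm above the lid. Orange round head, 78 mm across, in a fixed black bezel ring of the same height (94 mm outside, 81 mm inside), so that it can be turned only by its slot
- latch (a joint): turn of the latch in rad, growing clockwise from above: 0 = stripe to the right (lid's -y, red dot), 1.571 = stripe to the lid's free front edge (lid's -x, green dot), at a stop: locked. Starts 0 to 0.25. Light friction (0.07 N m, some 3 N at 22 mm from the axis); stays where left. A tongue below the lid turns under the keeper ledge; turned too early it lands on the ledge and the lid cannot shut
- seed_jar: loose amber jar with a white cap, 60 mm across, 110 mm high, standing on the bench beside the analyser; origin at the centre of its underside
- beaker: loose white beaker, 68 mm across, 85 mm high, standing on the bench on the analyser's other side; origin at the centre of its underside
- tin: loose small aluminium sample tin, 52 mm across, 24 mm high, on the analyser's left deck; origin at the centre of its underside

How it is judged:
By the outcome, as a careful person would: the job done as asked, in the order asked, and still so for the second after the job is handed in, with the robot touching nothing.
It also fails if it takes over 45 s, if anything falls off the work surface, if the arm or the gripper's body presses on something with over 40 N, if the wrist force passes 120 N, or if a joint passes its speed limit or range.

## Working session

There is one attempt and no reset: what is moved stays moved. The work goes in short steps, each a Python script; the robot and the scene stay as the last script left them, time stands still between calls to the robot, and variables do not carry over. Pictures are saved under pics/ and viewed, at most 10 in all, crops included, and the job is handed in when it is done.

```bash
ls; mkdir -p pics
cat > h.py <<'E'
import numpy as np, cv2
from cell import arm, fingers, kinematics, cams, ticket
def snap(n,f):
    c=cams.camera(n); cv2.imwrite(f'pics/{f}.png',cv2.cvtColor(c['pixels'],cv2.COLOR_RGB2BGR)); np.savez(f'pics/{f}.npz',**{k:np.asarray(c[k]) for k in('pixels','range_z','intrinsics','pose')}); return c
def cloud(c):
    K=c['intrinsics'];z=c['range_z'];v,u=np.mgrid[:480,:640]
    p=np.stack([(u-K[0,2])/K[0,0]*z,-(v-K[1,2])/K[1,1]*z,-z],-1)
    return p@c['pose'][:3,:3].T+c['pose'][:3,3]
E
python3 - <<'E'
from h import *
for n in('top','scene'):
    c=snap(n,n+'1'); print(n,c['intrinsics'].tolist(),np.round(c['pose'],3).tolist(),[k for k in c])
s=arm.sense();print(s['t'],s['tcp_pos'],s['ee_rot'],s['ft_force'],s['width'],arm.finger_overhang)
E
```

```text
pics
top [[482.40012292558185, 0.0, 327.4896323096329], [0.0, 482.40012292558185, 236.40010080550903], [0.0, 0.0, 1.0]] [[0.016, 0.995, -0.095, 0.523], [-1.0, 0.017, 0.009, 0.06], [0.011, 0.094, 0.995, 1.031], [0.0, 0.0, 0.0, 1.0]] ['pixels', 'range_z', 'intrinsics', 'pose']
scene [[478.71198158817793, 0.0, 323.53138053085155], [0.0, 478.71198158817793, 240.81177588949535], [0.0, 0.0, 1.0]] [[-0.747, -0.352, 0.564, 1.146], [0.665, -0.38, 0.643, 0.664], [-0.012, 0.855, 0.518, 0.609], [0.0, 0.0, 0.0, 1.0]] ['pixels', 'range_z', 'intrinsics', 'pose']
0.1 [ 0.21176195 -0.58767714  0.23857578] [ 9.85084696e-01  1.72068891e-01 -1.25868136e-04 -6.50688336e-04] [-0.13610589  0.11768856 -0.24313679] 0.08572249174420066 0.008
```

View pics/top1.png

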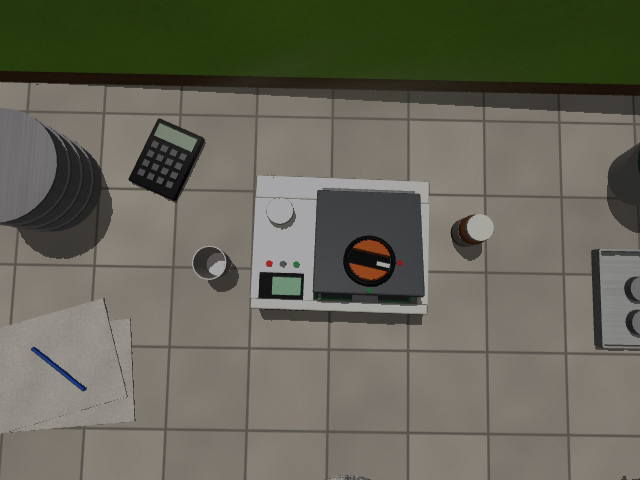

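View pics/scene1.png

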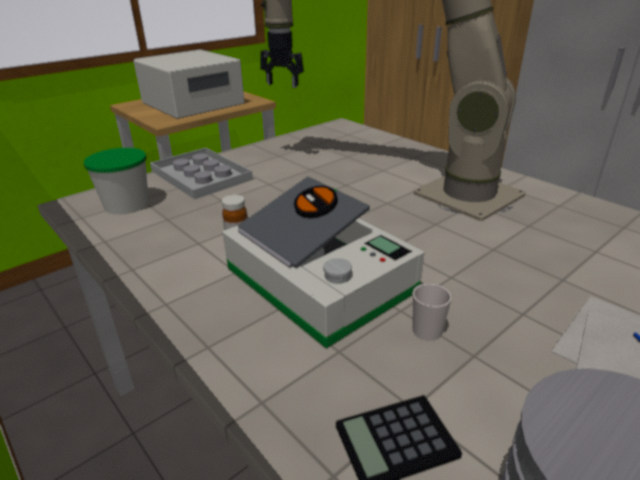

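The top view shows the analyser at pixels (252–428, 178–313) with its front facing the robot. The latch is near (370, 261), with the white stripe pointing right at (385, 265). The tin is at (280, 212), the jar at (478, 230) and the beaker at (210, 263). The scene view confirms that the lid is raised. Next I'll fit the poses.

```bash
cat >> h.py <<'E'
def analyser(c):
    P=cloud(c); z=P[...,2]; v,u=np.mgrid[:480,:640]
    reg=(u>235)&(u<445)&(v>165)&(v<325)
    m=reg&(abs(z-.1)<.008)
    (cx,cy),(w,h),a=cv2.minAreaRect(P[m][:,:2].astype(np.float32)*1000)
    return P,reg,m,(cx,cy,w,h,a)
E
python3 - <<'E'
from h import *
c=np.load('pics/top1.npz'); P,reg,m,r=analyser(c); print('rect',r,np.median(P[m][:,2]))
px=c['pixels'].astype(int); cx,cy,w,h,a=r
a=np.radians((a+45)%90-45); print('yaw',np.degrees(a))
R=np.array([[np.cos(a),-np.sin(a)],[np.sin(a),np.cos(a)]])
L=P.copy(); L[...,:2]=(P[...,:2]-np.array([cx,cy])/1000)@R
lid=reg&(L[...,1]>-.14)&(L[...,1]<.04)&(L[...,0]>-.10)&(L[...,0]<.09)&(px.max(-1)<90)&(P[...,2]>.115)
# robust plane: x,z line
x,z=L[lid][:,0],L[lid][:,2]
for _ in range(5):
    k=np.polyfit(x,z,1); e=abs(np.polyval(k,x)-z); x,z=x[e<.005],z[e<.005]
print('lid angle',-np.arctan(k[0]),'z at hinge',np.polyval(k,.1),len(x))
org=reg&(px[...,0]>150)&(px[...,1]<110)&(px[...,2]<60)&(L[...,0]<.0)&(L[...,1]<0)&(L[...,1]>-.1)
print('latch',L[org].mean(0),P[org].mean(0),org.sum())
st=reg&(px.min(-1)>170)&(L[...,1]<-.05)&(L[...,1]>-.1)&(L[...,0]<.0)&(L[...,0]>-.1)&(P[...,2]>.13); print('stripe',L[st].mean(0),st.sum())
for n,(u,v) in dict(tin=(280,210),jar=(480,226),beaker=(210,250)).items(): print(n,P[v,u],L[v,u])
E
```

```text
rect (598.130126953125, 25.252838134765625, 340.82708740234375, 260.2986755371094, 88.86050415039062) 0.09946329688311595
yaw -1.139495849609375
lid angle 0.38789634130616346 z at hinge 0.1055048056783002 2992
latch [nan nan nan] [nan nan nan] 0
stripe [nan nan nan] 0
tin [0.65782115 0.14222881 0.12417587] [0.05735296 0.1181399  0.12417587]
jar [ 0.63591862 -0.24346214  0.1074201 ] [ 0.04312486 -0.26791035  0.1074201 ]
beaker [0.58457185 0.29008733 0.045285  ] [-0.01882226  0.26451249  0.045285  ]<stdin>:14: RuntimeWarning: Mean of empty slice.
  ret = um.true_divide(
<stdin>:15: RuntimeWarning: Mean of empty slice.
```

The fitted rectangle is 341 x 260 mm with its top at 99.5 mm, which matches the sizes given. The lid angle is about 0.39 rad, within the stated range. Next I check IK for the whole plan, then approach and press the lid with the fingers closed, watching the force.

```bash
cat >> h.py <<'E'
from scipy.spatial.transform import Rotation as Ro
YAW=np.radians(-1.14); C=np.array([.5981,.0253,0])
def W(p): return Ro.from_euler('z',YAW).apply(p)+C
def Q(phi): return (Ro.from_euler('z',YAW-phi)*Ro.from_euler('x',np.pi)).as_quat()
OH=arm.finger_overhang
def tip(p): return W(p)+[0,0,OH]   # analyser-frame fingertip -> world TCP
E
python3 - <<'E'
from h import *
for f in (-.3,0,.25,.8,1.57,1.85):
    for k in (0,np.pi):
        j=kinematics.solve_ik(tip([-.045,-.05,.115]),Q(f+k)); print(f,k,None if j is None else np.round(j,2))
f0=arm.sense()
fingers.set_gripper(0)
th=.388; xs=.1-.165*np.cos(th)+.012*np.sin(th)
arm.goto(tip([xs,-.127,.29]),Q(0)); 
arm.move_l(tip([xs,-.127,.21]),v=.15)
s=arm.sense();print(s['t'],s['tcp_pos'],tip([xs,-.127,.21]),s['ft_force'],s['width'])
snap('wrist','w1'); snap('scene','s2')
E
```

```text
-0.3 0 [ 0.53  0.35 -0.67  1.76  0.24  1.11 -1.51]
-0.3 3.141592653589793 [ 0.67  0.4  -0.85  1.76  0.33  1.13  1.57]
0 0 [ 0.52  0.34 -0.66  1.77  0.23  1.11 -1.81]
0 3.141592653589793 [ 0.67  0.4  -0.85  1.76  0.32  1.13  1.27]
0.25 0 [ 0.51  0.34 -0.64  1.77  0.23  1.11 -2.05]
0.25 3.141592653589793 [ 0.63  0.38 -0.8   1.76  0.3   1.13  1.04]
0.8 0 [ 0.44  0.32 -0.56  1.77  0.19  1.1  -2.58]
0.8 3.141592653589793 [ 0.6   0.37 -0.75  1.76  0.28  1.12  0.5 ]
1.57 0 [ 0.99  0.72 -1.39  1.75  0.74  1.32  2.56]
1.57 3.141592653589793 [ 0.57  0.36 -0.72  1.76  0.26  1.12 -0.25]
1.85 0 [ 0.92  0.59 -1.24  1.75  0.59  1.24  2.37]
1.85 3.141592653589793 [ 0.56  0.36 -0.71  1.76  0.26  1.12 -0.53]
3.6833 [ 0.54779796 -0.10091706  0.21886037] [ 0.54738772 -0.100716    0.218     ] [0.87445858 0.4038655  0.46588926] 0.00044011042802793115
```

View pics/s2.png

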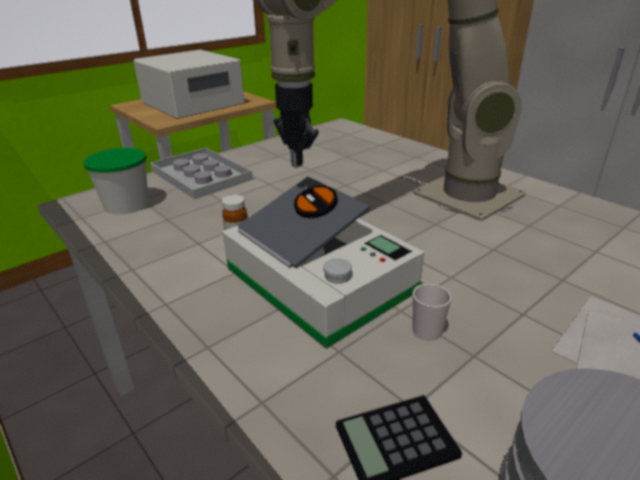

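View pics/w1.png

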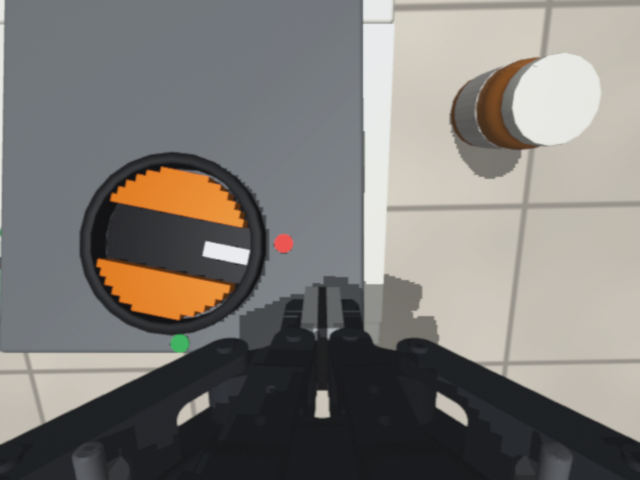

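The wrist view shows the fingertips at about (322, 290), over the bare spot between the bezel and the lid's right edge (column 362). The slot is tilted about 0.2 rad, with its stripe at (225, 252). Now I press the lid along its arc.

Run:
```python
from h import *
f0=arm.sense()['ft_force']
for th in list(np.arange(.40,.06,-.04))+list(np.arange(.05,-.0251,-.0065)):
    p=[.1-.165*np.cos(th)+.012*np.sin(th),-.127,.1+.165*np.sin(th)+.012*np.cos(th)]
    arm.move_l(tip(p),v=.06 if th>.06 else .03)
    s=arm.sense(); f=s['ft_force']-f0
    print(round(th,3),round(s['tcp_pos'][2]-OH,4),np.round(f,1),round(s['t'],2))
    if th<.06 and f[2]>14 or f[2]>30: break
```

```text
0.4 0.1754 [ 1.2  0.  -0.1] 4.51
0.36 0.1691 [ 0.9  0.7 -0.4] 4.77
0.32 0.1629 [1.1 0.8 0.2] 5.03
0.28 0.1568 [ 1.8 -0.4 -0.1] 5.28
0.24 0.1504 [ 1.3  0.5 -0.4] 5.54
0.2 0.144 [ 1.2 -0.4  0.7] 5.8
0.16 0.1376 [ 1.2  0.2 -0.4] 6.06
0.12 0.1312 [ 1.4  0.4 -1.2] 6.32
0.08 0.1247 [ 1.8 -0.6 -0.3] 6.58
0.05 0.12 [ 1.  -0.6 -0.6] 6.89
0.044 0.1191 [ 0.6  0.9 -0.4] 7.14
0.037 0.118 [ 0.9  0.9 -0.6] 7.39
0.031 0.117 [1.6 0.2 0.2] 7.64
0.024 0.1159 [1.5 0.2 0.5] 7.89
0.018 0.1148 [0.4 0.7 0.4] 8.14
0.011 0.1137 [ 0.9 -0.5  0.1] 8.39
0.005 0.1126 [1.2 0.7 0.4] 8.64
-0.002 0.1121 [-1.2  1.2  5.3] 8.89
-0.008 0.112 [-5.4  1.6 15.6] 9.14
```

Run:
```python
from h import *
snap('scene','s3')
```

```text
(no output)
```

View pics/s3.png

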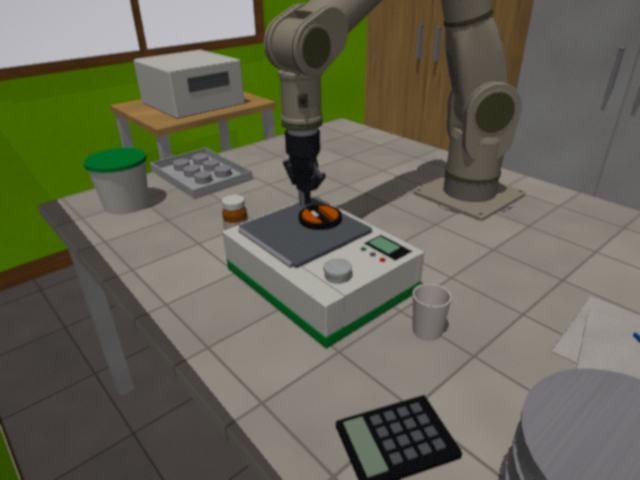

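The scene view shows the lid lying flat, with the fingertip pressing on it at about (307, 205). The fingertip height of 112 mm matches a shut lid. Now I lift off and measure the latch and slot.

Run:
```python
from h import *
s=arm.sense(); p=s['tcp_pos'].copy() if hasattr(s['tcp_pos'],'copy') else np.array(s['tcp_pos']); p[2]+=.11
arm.move_l(p,v=.2)
c=snap('wrist','w2'); P=cloud(c); L=Ro.from_euler('z',-YAW).apply((P-C).reshape(-1,3)).reshape(P.shape)
px=c['pixels'].astype(int); hsv=cv2.cvtColor(c['pixels'],cv2.COLOR_RGB2HSV)
near=(np.hypot(L[...,0]+.045,L[...,1]+.05)<.06)
org=near&(hsv[...,1]>180)&(hsv[...,0]<20)&(hsv[...,2]>150)&(L[...,2]>.115)
q=L[org]; print('org',org.sum(),q.mean(0),np.median(q[:,2]))
r=cv2.minEnclosingCircle((q[:,:2]*1000).astype(np.float32)); print('circle',r)
st=near&(px.min(-1)>150); s2=L[st]; print('stripe',st.sum(),s2.mean(0))
ctr=np.array(r[0])/1000
d=s2.mean(0)[:2]-ctr; print('phi stripe',np.arctan2(-d[0],-d[1]))
# slot angle: two orange halves are separated by direction normal to slot
_,_,V=np.linalg.svd(q[:,:2]-q[:,:2].mean(0),full_matrices=False); print('pca',V)
lid=(L[...,1]>-.13)&(L[...,1]<.03)&(L[...,0]>-.10)&(L[...,0]<.05)&(np.hypot(L[...,0]+.045,L[...,1]+.05)>.055)&(abs(L[...,2]-.112)<.02)
for a,b in((-.1,-.06),(-.04,0),(0,.05)):
    mm=lid&(L[...,0]>a)&(L[...,0]<b); print('lid z',a,np.median(L[mm][:,2]),mm.sum())
s=arm.sense();print(s['t'],s['ft_force'])
```

```text
org 5730 [-0.0434748  -0.05030931  0.12760046] 0.12762256437225872
circle ((-47.5782356262207, -58.81171417236328), 47.05280685424805)
stripe 449 [-0.05073618 -0.0754063   0.11622707]
phi stripe 0.18805092199079843
pca [[-0.98000797  0.19895825]
 [-0.19895825 -0.98000797]]
lid z -0.1 0.11256904656893235 6445
lid z -0.04 0.11266556614905582 6312
lid z 0 0.1127521376012044 21241
9.95 [-0.32461123  0.24540747  0.53611979]
```

View pics/w2.png

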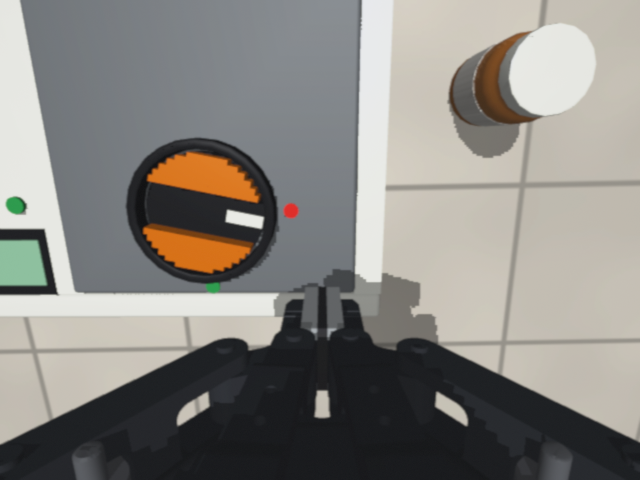

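The lid reads level at 112.6 mm front and back, so it is shut. The latch centre is about (-44.5, -50) mm, matching nominal, and the slot angle is about 0.20 rad with the stripe at (244, 219). Now I insert the fingers, spread 34 mm along the slot.

Run:
```python
from h import *
fingers.set_gripper(.034)
A=lambda z:tip([-.0445,-.05,z])
arm.goto(A(.19),Q(.2+np.pi)); arm.move_l(A(.15),v=.1)
s=arm.sense(); f0=s['ft_force']; print(s['t'],s['width'],s['tcp_pos']-A(.15),np.round(s['joint_pos'],2))
for z in np.arange(.13,.105,-.002):
    arm.move_l(A(z),v=.04); s=arm.sense(); f=s['ft_force']-f0
    print(round(z,3),np.round(f,1),round(s['t'],2))
    if abs(f[2])>5 or np.hypot(*f[:2])>8: break
snap('scene','s4')
```

```text
13.2 0.034102333016939795 [3.61856082e-05 1.21079188e-04 3.53216809e-05] [ 0.73  0.38 -0.93  1.72  0.32  1.21  1.07]
0.13 [ 0.8  0.7 -0.2] 13.85
0.128 [ 0.1  0.9 -0.2] 14.1
0.126 [ 0.7  0.7 -0.4] 14.35
0.124 [ 0.3  1.1 -0.5] 14.6
0.122 [0.1 0.6 0.1] 14.85
0.12 [-0.1  0.2  0.1] 15.1
0.118 [ 0.8  0.8 -0.8] 15.35
0.116 [ 0.8  0.2 -0. ] 15.6
0.114 [0.  0.3 3.7] 15.85
0.112 [-9.6 -0.5 23.6] 16.1
```

The fingers met the floor at a commanded height of about 0.1135, so they are inside the slot. I back off 2.5 mm and turn.

Run:
```python
from h import *
A=lambda z:tip([-.0445,-.05,z])
arm.move_l(A(.1165),v=.05)
s=arm.sense(); f0,t0=s['ft_force'],s['ft_torque']; print(s['t'],np.round(f0,1),np.round(t0,2))
for phi in list(np.arange(.3,1.51,.15))+list(np.arange(1.56,1.85,.04)):
    arm.goto(A(.1165),Q(phi+np.pi)); s=arm.sense(); f=s['ft_force']-f0; t=s['ft_torque']-t0
    print(round(phi,2),np.round(f,1),np.round(t,2),round(s['t'],2))
    if phi>1.55 and abs(t[2])>.6 or np.linalg.norm(f)>25: break
```

```text
16.4 [-0.2  1.1 -0.1] [ 0.04  0.03 -0.01]
0.3 [ 0.1 -1.8  0.1] [ 0.   -0.02 -0.01] 16.65
0.45 [-2.4 -0.2 -0.4] [0.1  0.32 0.06] 16.91
0.6 [-2.3 -0.5 -2.2] [0.25 0.59 0.1 ] 17.17
0.75 [-3.8  0.6 -1.3] [0.21 0.64 0.1 ] 17.43
0.9 [-3.3  0.2 -2.5] [0.27 0.76 0.06] 17.68
1.05 [-3.5  1.  -2.7] [0.43 0.78 0.03] 17.94
1.2 [-4.   2.1 -2.1] [0.48 0.76 0.07] 18.2
1.35 [-2.8  0.7 -2.9] [0.54 0.58 0.03] 18.47
1.5 [-1.5  0.4 -0.7] [0.41 0.31 0.08] 18.73
1.56 [-0.2  0.8 -0.7] [0.5  0.1  0.09] 18.98
1.6 [ 1.3  0.9 -0.9] [ 0.41 -0.06  0.06] 19.23
1.64 [ 0.9  0.7 -1.3] [ 0.32 -0.15  0.05] 19.48
1.68 [ 1.2 -0.5 -0.6] [ 0.18 -0.2   0.  ] 19.73
1.72 [ 0.9 -0.1  0.7] [ 0.06 -0.14  0.04] 19.98
1.76 [ 1.1 -0.3  0.8] [ 0.01 -0.14  0.03] 20.23
1.8 [ 0.8 -2.2  1.7] [-0.2  -0.15  0.78] 20.48
```

The torque jumped to 0.78 N m at 1.80 rad, so the latch is at its stop once slot play is allowed for. I back off within the play, lift out and look.

Run:
```python
from h import *
A=lambda z:tip([-.0445,-.05,z])
arm.goto(A(.1165),Q(1.70+np.pi)); s=arm.sense(); print(np.round(s['ft_force'],1),np.round(s['ft_torque'],2))
arm.move_l(A(.16),v=.08); arm.move_l(A(.25),v=.2)
p=A(.25); p[0]-=.10; p[1]-=.05
arm.goto(p,Q(np.pi/2+np.pi))
s=arm.sense(); print(s['t'],np.round(s['ft_force'],1))
snap('wrist','w5'); c=snap('top','t5'); snap('scene','s5')
def L_(c):
    P=cloud(c); return Ro.from_euler('z',-YAW).apply((P-C).reshape(-1,3)).reshape(P.shape)
for f in('w5','t5'):
    c=np.load(f'pics/{f}.npz'); L=L_(c); px=c['pixels'].astype(int); hsv=cv2.cvtColor(c['pixels'],cv2.COLOR_RGB2HSV)
    near=np.hypot(L[...,0]+.045,L[...,1]+.05)<.038
    q=L[near&(hsv[...,1]>180)&(hsv[...,0]<20)&(hsv[...,2]>130)&(L[...,2]>.11)]; w=L[near&(px.min(-1)>140)]
    print(f,len(q),len(w))
    if len(q)>50:
        _,_,V=np.linalg.svd(q[:,:2]-q[:,:2].mean(0),full_matrices=False); print('pca',V[0],q.mean(0))
    if len(w): d=w.mean(0); print('stripe',d,'phi',np.arctan2(-(d[0]+.0445),-(d[1]+.05)))
    for a,b in((-.1,-.07),(.02,.08)):
        m=(L[...,0]>a)&(L[...,0]<b)&(L[...,1]>-.14)&(L[...,1]<.04)&(abs(L[...,2]-.112)<.03); m&=np.hypot(L[...,0]+.045,L[...,1]+.05)>.055
        if m.sum(): print('lid z',a,np.median(L[m][:,2]))
im=cv2.imread('pics/t5.png')[160:330,235:445]; cv2.imwrite('pics/t5c.png',cv2.resize(im,None,fx=3,fy=3))
```

```text
[0.3 0.3 0.1] [0.   0.02 0.05]
22.55 [ 0.4  0.4 -0. ]
w5 5068 436
pca [-0.00981633 -0.99995182] [-0.04551098 -0.04873404  0.1276809 ]
stripe [-0.07110533 -0.05010401  0.11637516] phi 1.5668870769816385
lid z -0.1 0.11279636004106153
lid z 0.02 0.11297859762084811
t5 576 36
pca [-0.0042371  -0.99999102] [-0.04514767 -0.04964992  0.12623025]
stripe [-0.07166539 -0.04970241  0.11529136] phi 1.5817504590032996
lid z -0.1 0.11122736620979079
lid z 0.02 0.11125217436454937
```

View pics/w5.png

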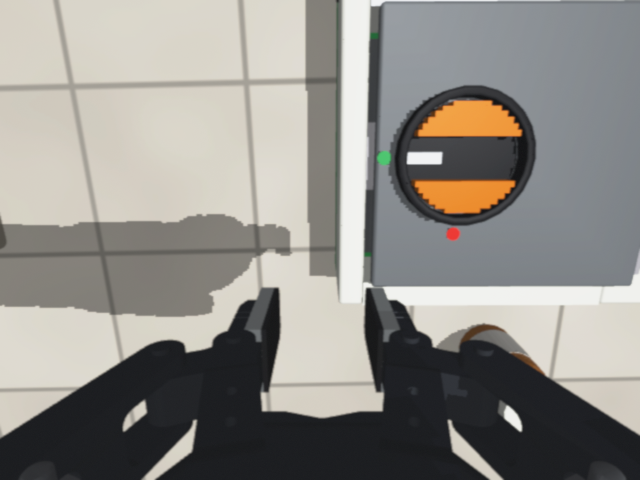

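View pics/t5c.png

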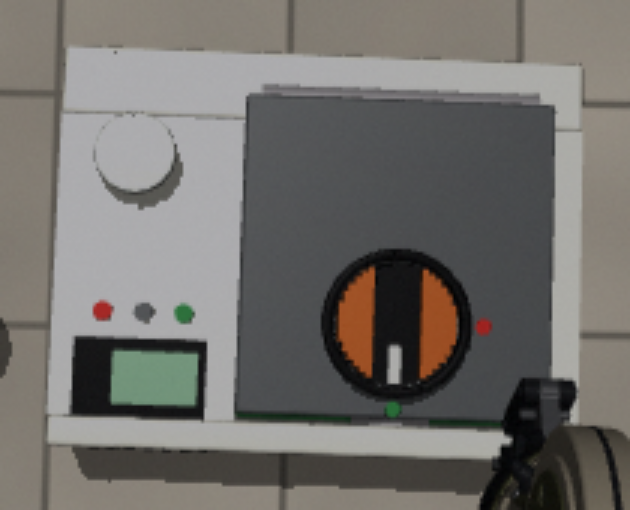

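Both views show the stripe at the green dot (w5: stripe at (424, 158), dot at (384, 158)). The measured latch angle is about 1.57 rad. The lid is level, the loose objects are undisturbed and the gripper is clear.

```bash
python3 -c "
from h import *
print(ticket.hand_in())"
```

```text
the job is handed in; nothing more can be done
None
```

The lid is fully shut and the latch is turned clockwise to its stop (about 1.57 rad, stripe at the green dot); the loose objects weren't touched, and I handed the job in at about 23 s.

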